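Change the bench vacuum over to the other cock

ROBOT

A 6-joint arm with a two-finger parallel gripper is mounted at the origin on a cart in front of the work surface, level with it; the furniture and walls round the work are solid. World frame = base frame: x ahead of the robot, y to its left, z up, the work surface at z = 0. Lengths are in m, angles in rad, forces in N, time in s.
With the tool pointing down it reaches from about 0.35 to 0.975 m from the base axis. Payload 4.9 kg.
Tool frame: the origin (TCP) lies at the very end of the fingers, on their centre line; the grasp point (between the pads) lies 19 mm behind it (ctrl.pinch_z is the distance from the TCP to the grasp point, in m); z points along the fingers, y is the line along which they close (so a half turn about z gives the same grasp; the last joint's range is limited). The gripper opens to 85 mm and grips with 20 to 120 N. Pads are 22 mm wide; open, the fingers measure 114 mm over their backs; the gripper's body (76 mm by 85 mm) begins 54 mm behind the grasp point. The pads swing forward as they close: fully open they stand 13 mm farther back than shut.
Start: joints at [1.194, 0.053, 1.613, -0, 1.476, -0.119], TCP at [0.159, 0.604, 0.231] pointing down, gripper open.
Joint ranges: [-3.01, 3.01], [-1.01, 2.22], [0.06, 2.58], [-1.02, 4.17], [0.09, 2.62], [-3.14, 3.14]. Speed limits (rad/s): [2.57, 2.57, 3.14, 3.14, 3.14, 3.14].

INTERFACE

Orientations are given as a rotation vector (axis times angle).
In Python, from station import ctrl, optics gives the robot as it stands. The module is installed in compiled form; this text tells all that it offers.
- The arm moves only by the shell command python3 -m handwheel 'ROWS' [OPENING] [FORCE]. ROWS is JSON, one flat list of numbers, 6 for each row, row after row: the shift along the tool's x, y, z in m, then the turn, a rotation vector about the tool's x, y, z in degrees. A call has 1 to 20 rows; each row shifts and turns the commanded pose from where the row before left it, along the tool's axes as they then stand; what a row does not reach is not made up. A row lasts 1/10 s, in which the tool goes at most 50 mm and 8.59 degrees, less where a joint would pass 70% of its speed; a pose out of reach is approached as far as the arm can. A call is refused whole if a number of a shift passes 0.05 or a number of a turn 8.59, either way. A call with a gripper value outside its range is refused whole. OPENING is the closure, from 0 (fully open) to 1 (shut), set as the call begins (- or left out, the last holds). The fingers move at their own pace and stop on an object; FORCE is the grip in N (left out, the last holds). Time passes only in rows, so rows that do not move let the fingers close. It gives the time, the measured TCP pose, the force and the opening at its end, in the units of the state.
- ctrl.get_obs(): the state, without advancing time (a new reading comes with each control period).
- optics.get_image(name): name is "side" or "top" or "wrist"; returns (picture, depth): 400x640x3 uint8, red, green, blue; 400x640 float32, m along the optical axis (not along the pixel's ray), 0 where there is no reading.
- optics.get_calibration(name): a dict with "fovy" (degrees; the focal length in pixels is half the picture's height over the tangent of half this angle, whatever the lens; pixels are square), "cx", "cy" (the principal point, pixels), "k1" (the pictures are not rectified: a ray, as slopes to the right and down, at radius r is drawn at 1 + k1 r^2 times it, then the intrinsics apply), "rvec" (rotation vector, rad) and "tvec" (3), from world to camera coordinates, as OpenCV has them; the wrist camera has in their place "mount" (4x4, takes a point from camera to tool coordinates, whose origin is the TCP and whose axes are the flange's). Camera axes: x right, y down, z forward; pixel columns grow to the right and rows downward; lengths in m; the calibration is good to about 2 mm. A picture is of the moment at which its call begins: read the wrist's pose just before it. get_calibration takes no time and is no camera call.
- ctrl.finish_job(): hands the job in, once; it reports no verdict.
The state is a dict: "t": time; "q": joint angles; "dq": joint speeds; "effort": joint torques, N m; "tool_pos": TCP position; "tool_rot": TCP orientation; "contact_force": force on the tool from outside, world axes, zero at the start; "wrist_torque": the same for the moment, N m; "opening": finger opening in m.
Only numpy, scipy, OpenCV 4.12 (cv2) and the standard library are available. Lean on these libraries where they do the work, as an engineer would, in place of code of your own. Each camera call takes 0.05 s, during which the arm holds its last target. There are 200 camera calls.

TASK

Change the vacuum over between the two cocks that stand at the front of the bench: with a fingertip, push round the yellow lever of the one that is open (its lever in line above its nozzle, or nearly so) until it is fully shut, square to the nozzle, and only then push the other cock's lever round until it is fully open, in line above its nozzle. Only push the levers, gently: do not grip them, never have both cocks open at once, and do not disturb or pick up the bottles, beaker and pen standing about.

Things in the scene. Friction and masses are not known exactly. Their poses are not given: they have to be found in the camera images.
- running_cock: bench vacuum cock, black, fixed to the bench, 109 mm tall: round foot, upright column, a hose nozzle level along the cock's own +y (z 49 to 63 mm, its end 87 mm from the lever's axis), and on top a short lever with a yellow sleeve that turns about a vertical axis through own (0.011, -0.029). The origin is on the bench at the foot, the own axes turn with the cock. Open at the start
- spare_cock: second bench vacuum cock, the same in looks, size and axes as running_cock, but shut at the start; either of the two may stand on the left. (A third such cock, at the very back under the shelf by the right edge, is no part of the job)
- running_hub (a point): on the vertical turning axis of the running cock's lever, 97 mm above the bench (top of the hub)
- running_tip (a point): in the running cock's yellow lever sleeve near its free end: on its centre line, 79 mm out from the turning axis, 100 mm above the bench. The sleeve is a level round bar 18 mm thick (91 to 109 mm above the bench) from 21 to 88 mm out from the axis, round-ended. It turns with the lever
- spare_hub (a point): on the vertical turning axis of the spare cock's lever, 97 mm above the bench (top of the hub)
- spare_tip (a point): in the spare cock's yellow lever sleeve near its free end: on its centre line, 79 mm out from the turning axis, 100 mm above the bench. The sleeve is a level round bar 18 mm thick (91 to 109 mm above the bench) from 21 to 88 mm out from the axis, round-ended. It turns with the lever
- running_cock_vac_lever (a joint): lever angle of the running cock, rad: 0 = shut (lever along the cock's own -x, square to the nozzle), 1.57 = fully open (lever along own +y, in line above the nozzle), with a solid stop at each end. Opening turns it clockwise seen from above. About 1 N at the lever's end moves it; it stays where it is left and has no spring. Starts 1.2 to 1.55
- spare_cock_vac_lever (a joint): lever angle of the spare cock, rad: 0 = shut (lever along the cock's own -x, square to the nozzle), 1.57 = fully open (lever along own +y, in line above the nozzle), with a solid stop at each end. Opening turns it clockwise seen from above. About 1 N at the lever's end moves it; it stays where it is left and has no spring. Starts 0 to 0.1
- blue_bottle: bystander, loose: small clear bottle with a blue cap, 55 mm across, 96 mm tall, upright; origin at the centre of its underside. Stands between the two cocks
- amber_bottle: bystander, loose: amber bottle with a white cap, 50 mm across, 101 mm tall, upright; origin at the centre of its underside
- red_bottle: bystander, loose: small white bottle with a red cap, 40 mm across, 77 mm tall, upright; origin at the centre of its underside
- small_beaker: bystander, loose: glass beaker, 52 mm across, 58 mm tall, upright; origin at the centre of its underside
- red_marker: bystander, loose: white and red marker pen lying down, 13 x 122 x 15 mm, long along its own y; origin at the centre of its underside

How it is judged:
On the way, in this order (a step that is already met when the one before it is completed fails the run):
1. the cock that was open is fully shut while the other is still shut (value of joint running_cock_vac_lever below 0.15 rad and value of joint spare_cock_vac_lever below 0.25 rad), for 0.2 s.
2. the other cock is fully open (value of joint spare_cock_vac_lever above 1.42 rad), for 0.2 s.
At the end, for the whole second after the job is handed in: the cock that was open stands shut within 0.15 rad of its stop, the other open within 0.15 rad of its stop, both levers at rest, and the five loose bystanders within 20 mm of where they were, on the bench (value of joint running_cock_vac_lever below 0.15 rad and value of joint spare_cock_vac_lever above 1.42 rad and velocity of joint running_cock_vac_lever between -0.05 and 0.05 rad/s and velocity of joint spare_cock_vac_lever between -0.05 and 0.05 rad/s and distance of each of blue_bottle, amber_bottle, red_bottle, small_beaker, red_marker from where it was at the start of the episode below 0.02 m and height (world z) of each of blue_bottle, amber_bottle, red_bottle, small_beaker, red_marker below 0.015 m); the robot touches nothing.
It fails at once if both cocks open at once (more than 0.3 rad each) (value of joint each of running_cock_vac_lever, spare_cock_vac_lever above 0.3 rad).
It fails at once if a lever gripped or forced: more than 35 N from the fingers on a cock (contact force between the fingers and running_cock above 35 N or contact force between the fingers and spare_cock above 35 N).
It fails at once if a bystander moved by more than 20 mm, lifted or tipped (distance of any of blue_bottle, amber_bottle, red_bottle, small_beaker, red_marker from where it was at the start of the episode above 0.02 m or angle between any of blue_bottle, amber_bottle, red_bottle, small_beaker's own z axis and vertical above 0.5 rad).
It also fails if it takes over 67 s, if anything falls off the work surface, if the arm or the gripper's body presses on something with over 40 N, if the wrist force passes 120 N, or if a joint passes its speed limit or range.

## Working session

There is one attempt and no reset: what is moved stays moved. The work goes in short steps, Python scripts to look and compute and a shell command to move; the robot and the scene stay as the last step left them, time stands still between calls to the robot, and variables do not carry over. Pictures are saved under pics/ and viewed, on a budget of 10 in all, crops included, one or two more only if the job needs it, and the job is handed in when it is done.

```bash
mkdir -p pics; cat > h.py <<'E'
import numpy as np, cv2
from station import ctrl, optics
from scipy.spatial.transform import Rotation as R
def cloud(name):
    o=ctrl.get_obs(); im,d=optics.get_image(name); c=optics.get_calibration(name)
    h,w=d.shape; f=h/2/np.tan(np.radians(c['fovy'])/2)
    u,v=np.meshgrid(np.arange(w),np.arange(h))
    x=(u-c['cx'])/f; y=(v-c['cy'])/f
    a,b=x.copy(),y.copy()
    for _ in range(20):
        s=1+c['k1']*(a*a+b*b); a,b=x/s,y/s
    P=np.stack([a*d,b*d,d],-1)
    if 'mount' in c:
        M=np.array(c['mount']); T=P@M[:3,:3].T+M[:3,3]
        W=T@R.from_rotvec(o['tool_rot']).as_matrix().T+o['tool_pos']
    else:
        Rm=cv2.Rodrigues(np.array(c['rvec'],float))[0]
        W=(P-np.array(c['tvec']).ravel())@Rm
    W[d==0]=np.nan
    return im,W
def save(n,im): cv2.imwrite('pics/'+n,cv2.cvtColor(im,cv2.COLOR_RGB2BGR))
def yellow(im,W):
    hsv=cv2.cvtColor(im,cv2.COLOR_RGB2HSV)
    m=cv2.inRange(hsv,(20,110,80),(35,255,255))
    n,l,s,c=cv2.connectedComponentsWithStats(m)
    for i in range(1,n):
        if s[i,4]<25: continue
        p=W[l==i]; p=p[~np.isnan(p[:,0])]
        if len(p)==0: print(c[i],s[i]);continue
        q=p[(p[:,2]>.085)&(p[:,2]<.12)]
        print('px',c[i].round(),'n',s[i,4],'med',np.median(p,0).round(3))
        if len(q)>10:
            mu=q[:,:2].mean(0); e,V=np.linalg.eigh(np.cov((q[:,:2]-mu).T)); t=(q[:,:2]-mu)@V[:,1]
            lo,hi=np.percentile(t,[1,99]); print('  ends',(mu+lo*V[:,1]).round(3),(mu+hi*V[:,1]).round(3),'zmax',np.percentile(q[:,2],98).round(3))
E
python3 - <<'E'
from h import *
o=ctrl.get_obs(); print(o)
for n in('top','side'):
    im,W=cloud(n); save(n+'0.png',im); np.save(n+'0.npy',W); print(n); yellow(im,W)
E
```

```text
{'t': 0.0, 'q': array([ 1.19397771e+00,  5.34027717e-02,  1.61428268e+00,  3.51580394e-07,
        1.47595676e+00, -1.18985665e-01]), 'dq': array([-0.00207934, -0.00121603,  0.00111878, -0.00238211,  0.00039037,
        0.00024405]), 'effort': array([ 8.32165347e-05, -3.93668890e+01, -3.70181179e+01, -1.49531393e-04,
        6.68260807e-03,  1.27843037e-06]), 'tool_pos': array([0.15913215, 0.60377493, 0.23004129]), 'tool_rot': array([-0.40381732, -3.1150224 ,  0.00312039]), 'contact_force': array([0.01698135, 0.43972617, 0.1548817 ]), 'wrist_torque': array([-0.05748045, -0.04194497, -0.00737328]), 'opening': 0.0854639329045321}
top
px [360. 119.] n 33 med [ 0.879 -0.34   0.067]
px [358. 185.] n 100 med [ 0.557 -0.178  0.102]
  ends [ 0.553 -0.204] [ 0.555 -0.137] zmax 0.115
px [288. 222.] n 117 med [0.527 0.142 0.102]
  ends [0.557 0.134] [0.481 0.15 ] zmax 0.115
px [ 96. 277.] n 237 med [0.625 0.874 0.029]
side
px [300.  15.] n 47 med [0.71  0.685 0.548]
px [384.  61.] n 517 med [ 0.709 -0.092  0.547]
px [464. 104.] n 110 med [ 0.709 -0.417  0.546]
px [293. 187.] n 111 med [0.518 0.141 0.103]
  ends [0.54  0.132] [0.481 0.146] zmax 0.112
px [339. 237.] n 112 med [ 0.553 -0.169  0.107]
  ends [ 0.553 -0.202] [ 0.553 -0.142] zmax 0.111
```

View pics/top0.png

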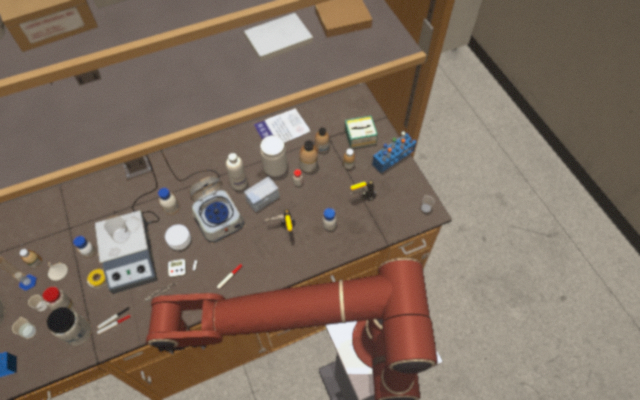

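View pics/side0.png

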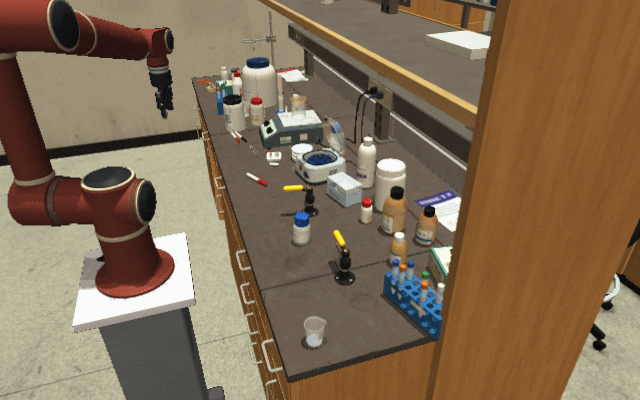

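```bash
python3 - <<'E'
import cv2,numpy as np
a=cv2.imread('pics/top0.png');b=cv2.imread('pics/side0.png')
f=lambda x:cv2.resize(x,(400,300),interpolation=cv2.INTER_CUBIC)
cv2.imwrite('pics/crop.png',np.vstack([np.hstack([f(a[195:255,250:330]),f(a[160:220,325:405])]),np.hstack([f(b[170:230,265:345]),f(b[225:285,300:380])])]))
for n,c in(('top',[(286,222),(360,190)]),('side',[(300,195),(343,255)])):
    W=np.load(n+'0.npy')
    for(x,y),k in zip(c,('L','R')):
        p=W[y-35:y+35,x-40:x+40].reshape(-1,3); p=p[~np.isnan(p[:,0])]
        q=p[(p[:,2]>.03)&(p[:,2]<.09)]
        q=q[np.hypot(q[:,0]-np.median(q[:,0]),q[:,1]-np.median(q[:,1]))<.1]
        print(n,k);print(np.round(q[::3],3).tolist())
E
```

```text
top L
[[0.739, 0.213, 0.067], [0.735, 0.201, 0.066], [0.728, 0.191, 0.07], [0.726, 0.179, 0.066], [0.721, 0.168, 0.065], [0.716, 0.157, 0.067], [0.714, 0.146, 0.061], [0.702, 0.136, 0.073], [0.699, 0.125, 0.07], [0.738, 0.218, 0.065], [0.73, 0.207, 0.07], [0.725, 0.196, 0.07], [0.717, 0.186, 0.075], [0.717, 0.174, 0.068], [0.712, 0.163, 0.068], [0.703, 0.153, 0.074], [0.701, 0.141, 0.07], [0.695, 0.13, 0.072], [0.737, 0.227, 0.064], [0.726, 0.217, 0.074], [0.725, 0.205, 0.068], [0.721, 0.194, 0.068], [0.716, 0.183, 0.067], [0.711, 0.172, 0.067], [0.707, 0.161, 0.067], [0.704, 0.149, 0.063], [0.696, 0.139, 0.068], [0.689, 0.128, 0.072], [0.727, 0.233, 0.076], [0.725, 0.221, 0.071], [0.724, 0.21, 0.065], [0.717, 0.199, 0.069], [0.718, 0.187, 0.06], [0.708, 0.177, 0.067], [0.702, 0.166, 0.07], [0.696, 0.156, 0.071], [0.695, 0.144, 0.066], [0.691, 0.133, 0.064], [0.695, 0.119, 0.05], [0.729, 0.233, 0.066], [0.721, 0.223, 0.071], [0.719, 0.212, 0.066], [0.71, 0.201, 0.073], [0.708, 0.19, 0.069], [0.699, 0.18, 0.075], [0.7, 0.168, 0.066], [0.691, 0.158, 0.074], [0.686, 0.147, 0.073], [0.68
[... 11563 characters left out ...]
0.236, 0.065], [0.538, -0.232, 0.064], [0.546, -0.234, 0.063], [0.555, -0.233, 0.06], [0.566, -0.228, 0.054], [0.541, -0.233, 0.061], [0.548, -0.237, 0.062], [0.558, -0.235, 0.058], [0.539, -0.224, 0.051], [0.544, -0.234, 0.057], [0.551, -0.236, 0.057], [0.56, -0.237, 0.056], [0.54, -0.229, 0.051], [0.547, -0.234, 0.053], [0.555, -0.234, 0.051], [0.54, -0.221, 0.041], [0.543, -0.235, 0.052], [0.551, -0.236, 0.05], [0.563, -0.23, 0.042], [0.544, -0.234, 0.047], [0.551, -0.236, 0.047], [0.562, -0.231, 0.04], [0.546, -0.227, 0.038], [0.552, -0.236, 0.043], [0.542, -0.223, 0.032], [0.548, -0.232, 0.037], [0.556, -0.232, 0.035], [0.545, -0.23, 0.033], [0.554, -0.23, 0.031], [0.55, -0.234, 0.031]]
```

View pics/crop.png

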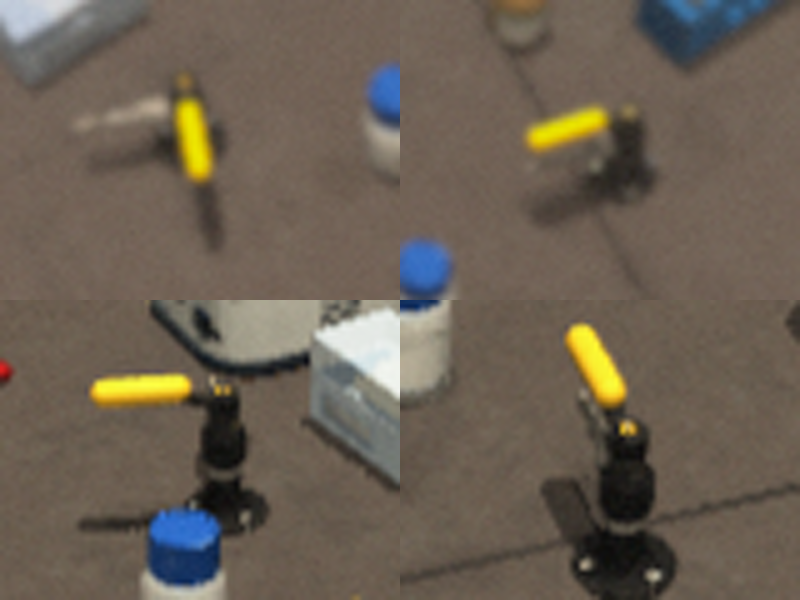

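```bash
python3 - <<'E'
from h import *
o=ctrl.get_obs(); print(R.from_rotvec(o['tool_rot']).as_matrix().round(4).tolist())
W=np.load('top0.npy'); im=cv2.cvtColor(cv2.imread('pics/top0.png'),cv2.COLOR_BGR2RGB)
hsv=cv2.cvtColor(im,cv2.COLOR_RGB2HSV)
for nm,(x,y,r) in dict(bluecap=(330,213,7),redb=(298,173,5),redmark=(232,275,14),beaker=(427,204,9),amber=(349,155,6)).items():
    p=W[y-r:y+r,x-r:x+r].reshape(-1,3); print(nm,np.nanpercentile(p,95,axis=0).round(3), 'top pts',np.nanmedian(p[p[:,2]>np.nanpercentile(p[:,2],97)-.02],0).round(3))
E
```

```text
[[-0.9669, 0.255, -0.0007], [0.255, 0.9669, -0.0018], [0.0002, -0.0019, -1.0]]
bluecap [0.572 0.004 0.098] top pts [ 0.491 -0.015  0.093]
redb [0.797 0.036 0.081] top pts [0.723 0.022 0.074]
redmark [0.501 0.455 0.012] top pts [0.442 0.407 0.   ]
beaker [ 0.461 -0.381  0.056] top pts [ 0.411 -0.412  0.05 ]
amber [ 0.8   -0.187  0.102] top pts [ 0.718 -0.207  0.096]
```

```bash
python3 -m handwheel '[0,0,-0.04,0,0,-5, 0,0,-0.04,0,0,-5, 0,0,-0.02,0,0,-4.8, -0.03,0,0,0,0,0, -0.03,0,0,0,0,0, -0.03,0,0,0,0,0, -0.03,0,0,0,0,0, -0.03,0,0,0,0,0, -0.03,0,0,0,0,0, -0.03,-0.03,0,0,0,0, -0.03,-0.03,0,0,0,0, -0.03,-0.03,0,0,0,0, -0.03,-0.03,0,0,0,0, -0.03,-0.03,0,0,0,0, 0,-0.03,0,0,0,0, 0,-0.03,0,0,0,0, 0,-0.03,0,0,0,0, 0,-0.03,0,0,0,0]' 1 20
python3 -m handwheel '[0,-0.035,0,0,0,0, 0,-0.035,0,0,0,0, 0,-0.035,0,0,0,0, 0,-0.035,0,0,0,0, 0,-0.035,0,0,0,0, 0,-0.035,0,0,0,0, 0,-0.035,0,0,0,0, 0,-0.035,0,0,0,0, 0,-0.035,0,0,0,0, 0,-0.03,0,0,0,0, 0,0,0,0,0,0]'
python3 - <<'E'
from h import *
print(R.from_rotvec(ctrl.get_obs()['tool_rot']).as_matrix().round(3).tolist())
im,W=cloud('wrist'); save('w1.png',im); np.save('w1.npy',W); yellow(im,W)
E
```

```text
t: 1.9
tool_pos: [0.4892, 0.3331, 0.3305]
tool_rot: [0.001, -3.141, 0.001]
contact_force: [0.6, 0.1, -0.2]
opening: 0.0006
t: 3.0
tool_pos: [0.4893, -0.0132, 0.3307]
tool_rot: [-0.006, -3.141, 0.001]
contact_force: [0.3, 0.7, 0.1]
opening: 0.0004
[[-1.0, 0.004, -0.001], [0.004, 1.0, -0.001], [0.001, -0.001, -1.0]]
px [434. 192.] n 637 med [0.513 0.141 0.107]
  ends [0.543 0.134] [0.481 0.148] zmax 0.11
px [212. 222.] n 586 med [ 0.554 -0.168  0.106]
  ends [ 0.552 -0.205] [ 0.556 -0.136] zmax 0.11
px [177. 220.] n 53 med [ 0.554 -0.223  0.097]
  ends [ 0.56  -0.227] [ 0.548 -0.22 ] zmax 0.098
px [421. 227.] n 51 med [0.565 0.132 0.097]
  ends [0.567 0.126] [0.565 0.138] zmax 0.099
px [ 98. 286.] n 48 med [ 0.654 -0.355  0.119]
  ends [ 0.656 -0.362] [ 0.651 -0.348] zmax 0.12
px [ 58. 295.] n 44 med [ 0.672 -0.428  0.118]
  ends [ 0.672 -0.434] [ 0.672 -0.421] zmax 0.12
```

View pics/w1.png

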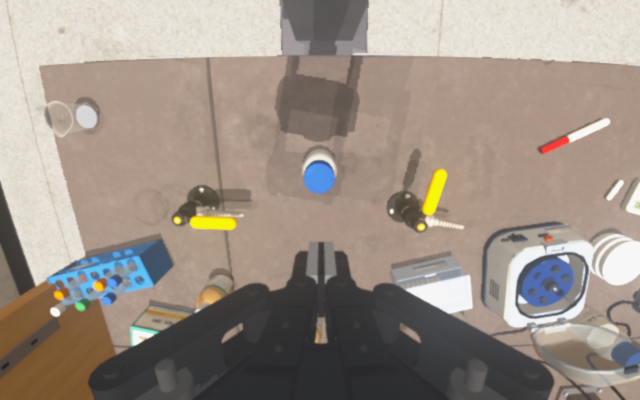

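```bash
python3 -m handwheel '[-0.02,-0.029,0,0,0,0, -0.02,-0.029,0,0,0,0, -0.02,-0.029,0,0,0,0, -0.02,-0.029,0,0,0,0, -0.02,-0.029,0,0,0,0, 0,0,0.03,0,0,0, 0,0,0.03,0,0,0, 0,0,0.03,0,0,0, 0,0,0.03,0,0,0, 0,0,0.03,0,0,0, 0,0,0.03,0,0,0, 0,0,0.02,0,0,0, 0,0,0.02,0,0,0, 0,0,0.01,0,0,0, 0,0,0.01,0,0,0, 0,0,0.01,0,0,0, 0,0,0,0,0,0, 0,0,0,0,0,0]' 
python3 - <<'E'
from h import *
im,W=cloud('wrist'); save('w2.png',im); yellow(im,W)
E
```

```text
t: 4.85
tool_pos: [0.59, -0.1555, 0.0817]
tool_rot: [-0.001, 3.141, -0.0]
contact_force: [0.1, -0.4, 0.4]
opening: 0.0
px [293. 212.] n 5069 med [ 0.554 -0.168  0.107]
  ends [ 0.553 -0.199] [ 0.556 -0.138] zmax 0.109
px [181. 206.] n 271 med [ 0.554 -0.223  0.097]
  ends [ 0.555 -0.228] [ 0.554 -0.218] zmax 0.099
```

View pics/w2.png

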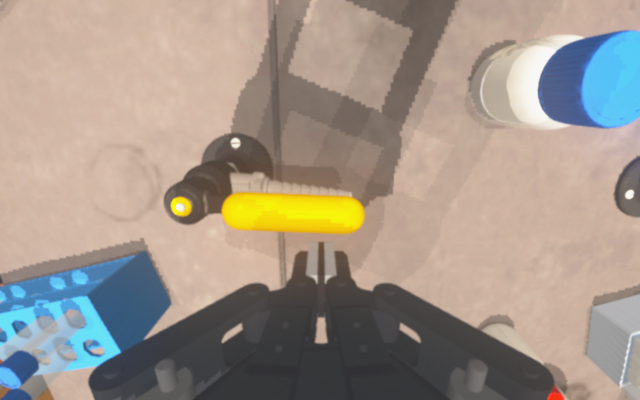

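```bash
python3 -m handwheel '[0.0085,0,0,0,0,0, 0.0085,0,0,0,0,0, 0.0085,0,0,0,0,0, 0.006,0.0005,0,0,0,0, 0.006,0.0005,0,0,0,0, 0,0,0,0,0,0]'
python3 -m handwheel '[0.006,-0.0005,0,0,0,0, 0.006,-0.0005,0,0,0,0, 0.006,-0.0015,0,0,0,0, 0.0055,-0.002,0,0,0,0, 0.0055,-0.0025,0,0,0,0, 0.0055,-0.0025,0,0,0,0, 0.005,-0.0035,0,0,0,0, 0.0045,-0.0035,0,0,0,0, 0,0,0,0,0,0]'
python3 - <<'E'
from h import *
im,W=cloud('wrist'); save('w3.png',im); yellow(im,W)
E
```

```text
t: 5.5
tool_pos: [0.5512, -0.1545, 0.0812]
tool_rot: [0.0, -3.141, -0.0]
contact_force: [0.4, -0.0, -0.0]
opening: 0.0001
t: 6.4
tool_pos: [0.5073, -0.1714, 0.0811]
tool_rot: [-0.0, -3.14, -0.0]
contact_force: [0.7, -0.3, 0.1]
opening: -0.0003
px [277. 253.] n 2725 med [ 0.491 -0.192  0.107]
  ends [ 0.511 -0.203] [ 0.477 -0.183] zmax 0.109
px [225. 340.] n 33 med [ 0.55  -0.224  0.097]
  ends [ 0.553 -0.229] [ 0.55  -0.224] zmax 0.098
```

View pics/w3.png

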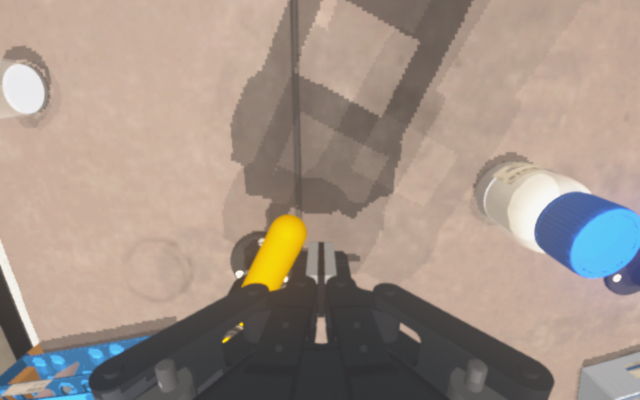

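```bash
python3 -m handwheel '[0.004,-0.0045,0,0,0,0, 0.004,-0.0045,0,0,0,0, 0,0,0,0,0,0]'
python3 -m handwheel '[0.0015,-0.0025,0,0,0,0, 0.0015,-0.0025,0,0,0,0, 0,0,0,0,0,0]'
python3 - <<'E'
from h import *
im,W=cloud('wrist'); yellow(im,W)
E
```

```text
t: 6.75
tool_pos: [0.4997, -0.1805, 0.0812]
tool_rot: [-0.0, -3.141, 0.0]
contact_force: [-0.3, -0.7, 0.1]
opening: 0.0003
t: 7.05
tool_pos: [0.497, -0.1853, 0.0813]
tool_rot: [0.0, -3.141, 0.0]
contact_force: [0.4, -0.1, 0.0]
opening: 0.0002
px [276. 256.] n 2252 med [ 0.483 -0.206  0.107]
  ends [ 0.499 -0.21 ] [ 0.469 -0.203] zmax 0.109
```

```bash
python3 -m handwheel '[0.001,-0.0025,0,0,0,0, 0.001,-0.0025,0,0,0,0, 0,0,0,0,0,0]'
python3 -m handwheel '[0.0005,-0.002,0,0,0,0, 0,0,0,0,0,0]'
python3 -m handwheel '[0.0005,-0.002,0,0,0,0, 0,0,0,0,0,0]'
python3 - <<'E'
from h import *
im,W=cloud('wrist'); yellow(im,W)
E
```

```text
t: 7.4
tool_pos: [0.4951, -0.1903, 0.0813]
tool_rot: [0.0, -3.141, 0.0]
contact_force: [-0.0, 1.3, -0.4]
opening: -0.0001
t: 7.6
tool_pos: [0.4946, -0.1922, 0.0813]
tool_rot: [0.0, -3.141, 0.0]
contact_force: [0.1, -0.3, 0.7]
opening: 0.0002
t: 7.8
tool_pos: [0.4942, -0.1942, 0.0813]
tool_rot: [0.001, -3.141, 0.0]
contact_force: [0.4, 0.6, -0.4]
opening: 0.0003
px [275. 257.] n 2102 med [ 0.48  -0.215  0.107]
  ends [ 0.496 -0.217] [ 0.467 -0.214] zmax 0.109
```

```bash
for i in 1 2; do :; done; python3 -m handwheel '[0,-0.0015,0,0,0,0, 0,0,0,0,0,0]'
python3 -m handwheel '[0,-0.0015,0,0,0,0, 0,0,0,0,0,0]'
python3 -m handwheel '[0,-0.0015,0,0,0,0, 0,0,0,0,0,0]'
```

```text
t: 8.05
tool_pos: [0.494, -0.1954, 0.0812]
tool_rot: [0.001, -3.141, -0.001]
contact_force: [-0.5, 1.3, 0.1]
opening: -0.0004
t: 8.25
tool_pos: [0.494, -0.1958, 0.0811]
tool_rot: [0.0, -3.141, -0.005]
contact_force: [-0.6, 5.1, 2.2]
opening: -0.0001
t: 8.45
tool_pos: [0.4939, -0.1961, 0.0811]
tool_rot: [0.0, -3.14, -0.009]
contact_force: [0.3, 9.9, 3.7]
opening: -0.0002
```

```bash
python3 -m handwheel '[0,0.01,0,0,0,0, 0,0.01,0,0,0,0, 0,0.01,0,0,0,0, 0,0,-0.02,0,0,0, 0,0,-0.03,0,0,0, 0,0,-0.04,0,0,0, 0,0,-0.04,0,0,0, 0,0,-0.04,0,0,0, 0,0.03,-0.04,0,0,0, 0,0.03,0,0,0,0, 0,0.03,0,0,0,0, 0,0.03,0,0,0,0, 0,0.03,0,0,0,0, 0,0,0,0,0,0, 0,0,0,0,0,0]'
python3 - <<'E'
from h import *
im,W=cloud('wrist'); save('w4.png',im); yellow(im,W)
E
```

```text
t: 9.95
tool_pos: [0.494, -0.0179, 0.2913]
tool_rot: [-0.003, 3.141, -0.001]
contact_force: [-1.0, -0.9, 0.6]
opening: -0.0002
px [159. 186.] n 822 med [ 0.5   -0.216  0.106]
  ends [ 0.532 -0.218] [ 0.469 -0.213] zmax 0.109
px [450. 197.] n 805 med [0.512 0.141 0.107]
  ends [0.544 0.134] [0.481 0.147] zmax 0.109
px [165. 226.] n 53 med [ 0.554 -0.223  0.096]
  ends [ 0.56  -0.227] [ 0.549 -0.22 ] zmax 0.098
px [434. 235.] n 58 med [0.566 0.131 0.097]
  ends [0.572 0.134] [0.561 0.13 ] zmax 0.099
px [ 79. 298.] n 61 med [ 0.654 -0.355  0.119]
  ends [ 0.657 -0.361] [ 0.65  -0.349] zmax 0.12
px [ 37. 306.] n 48 med [ 0.672 -0.428  0.118]
  ends [ 0.672 -0.434] [ 0.671 -0.421] zmax 0.12
```

View pics/w4.png

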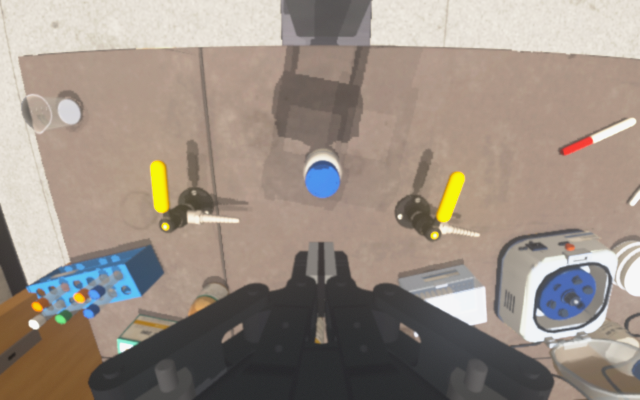

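```bash
python3 -m handwheel '[0,0.03,0,0,0,0, 0,0.03,0,0,0,0, 0,0.03,0,0,0,0, 0,0.034,0,0,0,0, 0,0,0.03,0,0,0, 0,0,0.03,0,0,0, 0,0,0.03,0,0,0, 0,0,0.03,0,0,0, 0,0,0.03,0,0,0, 0,0,0.03,0,0,0, 0,0,0.01,0,0,0, 0,0,0.01,0,0,0, 0,0,0.01,0,0,0, 0,0,0,0,0,0]'
```

```text
t: 11.4
tool_pos: [0.494, 0.1053, 0.0809]
tool_rot: [0.0, -3.141, 0.0]
contact_force: [-0.2, -0.3, 0.3]
opening: 0.0
```

```bash
python3 -m handwheel '[-0.0005,0.007,0,0,0,0, -0.0005,0.007,0,0,0,0, -0.0005,0.007,0,0,0,0, -0.0005,0.007,0,0,0,0, -0.0005,0.006,0,0,0,0, -0.001,0.006,0,0,0,0, -0.0015,0.006,0,0,0,0, -0.002,0.0055,0,0,0,0, -0.0025,0.0055,0,0,0,0, -0.0025,0.005,0,0,0,0, 0,0,0,0,0,0]'
python3 - <<'E'
from h import *
im,W=cloud('wrist'); yellow(im,W)
E
```

```text
t: 12.5
tool_pos: [0.5063, 0.1682, 0.0812]
tool_rot: [0.002, -3.141, -0.001]
contact_force: [-0.6, -0.3, -1.1]
opening: 0.0002
px [367. 282.] n 337 med [0.508 0.191 0.103]
  ends [0.509 0.186] [0.508 0.198] zmax 0.107
px [321. 331.] n 333 med [0.532 0.168 0.108]
  ends [0.544 0.168] [0.516 0.168] zmax 0.118
```

```bash
python3 -m handwheel '[-0.0035,0.005,0,0,0,0, -0.0035,0.005,0,0,0,0, -0.0045,0.004,0,0,0,0, -0.0045,0.004,0,0,0,0, -0.005,0.0035,0,0,0,0, -0.005,0.003,0,0,0,0, 0,0,0,0,0,0]'
python3 -m handwheel '[-0.004,0.0015,0,0,0,0, -0.004,0.0015,0,0,0,0, 0,0,0,0,0,0]'
python3 -m handwheel '[-0.003,0.001,0,0,0,0, 0,0,0,0,0,0]'
python3 - <<'E'
from h import *
im,W=cloud('wrist'); save('w5.png',im); yellow(im,W)
E
```

```text
t: 13.25
tool_pos: [0.5328, 0.1926, 0.0814]
tool_rot: [-0.001, 3.141, 0.001]
contact_force: [-0.4, 0.3, -0.4]
opening: -0.0001
t: 13.55
tool_pos: [0.5406, 0.1952, 0.0815]
tool_rot: [-0.001, 3.141, 0.001]
contact_force: [-0.3, -0.4, 0.7]
opening: 0.0002
t: 13.75
tool_pos: [0.5434, 0.1961, 0.0814]
tool_rot: [-0.001, 3.141, 0.0]
contact_force: [-0.3, -0.1, -0.1]
opening: 0.0002
px [200. 304.] n 113 med [0.563 0.131 0.097]
  ends [0.567 0.125] [0.561 0.134] zmax 0.098
px [321. 322.] n 105 med [0.564 0.196 0.108]
  ends [0.569 0.196] [0.553 0.196] zmax 0.119
```

View pics/w5.png

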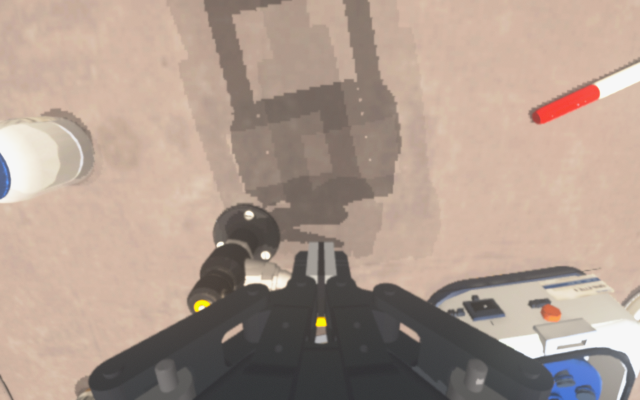

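Fingers hide the lever here, with it ahead of them at about 90°. I'll continue in small steps up to the stop.

```bash
python3 -m handwheel '[-0.003,0.0005,0,0,0,0, 0,0,0,0,0,0]'
python3 -m handwheel '[-0.003,0.0005,0,0,0,0, 0,0,0,0,0,0]'
python3 -m handwheel '[-0.002,0.0005,0,0,0,0, 0,0,0,0,0,0]'
python3 -m handwheel '[-0.0015,0,0,0,0,0, 0,0,0,0,0,0]'
```

```text
t: 14.0
tool_pos: [0.5464, 0.1966, 0.0814]
tool_rot: [-0.001, 3.141, 0.0]
contact_force: [-0.2, 0.2, 0.2]
opening: 0.0003
t: 14.2
tool_pos: [0.5493, 0.1971, 0.0813]
tool_rot: [-0.001, 3.141, 0.0]
contact_force: [-0.1, -0.4, -1.2]
opening: 0.0002
t: 14.4
tool_pos: [0.5512, 0.1975, 0.0812]
tool_rot: [-0.001, 3.142, -0.0]
contact_force: [-1.1, -0.8, 0.8]
opening: -0.0001
t: 14.6
tool_pos: [0.5527, 0.1976, 0.0813]
tool_rot: [-0.001, 3.142, 0.0]
contact_force: [-0.2, -1.0, -0.8]
opening: -0.0003
```

```bash
python3 -m handwheel '[-0.0015,0,0,0,0,0, 0,0,0,0,0,0]'
python3 -m handwheel '[-0.0015,0,0,0,0,0, 0,0,0,0,0,0]'
python3 -m handwheel '[-0.0015,0,0,0,0,0, 0,0,0,0,0,0]'
```

```text
t: 14.8
tool_pos: [0.5542, 0.1976, 0.0813]
tool_rot: [-0.001, 3.141, 0.0]
contact_force: [-0.6, 0.1, -0.6]
opening: 0.0003
t: 15.0
tool_pos: [0.5557, 0.1976, 0.0813]
tool_rot: [-0.001, 3.141, 0.0]
contact_force: [-1.0, 0.4, -1.1]
opening: -0.0002
t: 15.2
tool_pos: [0.5572, 0.1976, 0.0813]
tool_rot: [-0.001, 3.141, 0.0]
contact_force: [-0.7, -0.1, -0.0]
opening: -0.0002
```

```bash
python3 -m handwheel '[-0.0015,0,0,0,0,0, 0,0,0,0,0,0]'
python3 -m handwheel '[-0.0015,0,0,0,0,0, 0,0,0,0,0,0]'
python3 -m handwheel '[-0.0015,0,0,0,0,0, 0,0,0,0,0,0]'
```

```text
t: 15.4
tool_pos: [0.5587, 0.1975, 0.0813]
tool_rot: [-0.001, 3.141, -0.0]
contact_force: [-0.6, 1.2, -0.7]
opening: -0.0
t: 15.6
tool_pos: [0.5594, 0.1975, 0.0811]
tool_rot: [0.001, -3.14, 0.0]
contact_force: [-3.9, -0.8, 0.3]
opening: 0.0
t: 15.8
tool_pos: [0.5597, 0.1975, 0.0809]
tool_rot: [0.001, -3.136, 0.001]
contact_force: [-8.3, -0.9, 4.2]
opening: 0.0
```

Stop reached (8 N). Back off, rise and check.

```bash
python3 -m handwheel '[0.01,0,0,0,0,0, 0.01,0,0,0,0,0, 0.01,0,0,0,0,0, 0,0,-0.02,0,0,0, 0,0,-0.03,0,0,0, 0,0,-0.04,0,0,0, 0.01,-0.03,-0.04,0,0,0, 0.01,-0.04,-0.04,0,0,0, 0.01,-0.04,-0.04,0,0,0, 0,-0.04,0,0,0,0, 0,-0.04,0,0,0,0, 0,0,0,0,0,0, 0,0,0,0,0,0]'
python3 - <<'E'
from h import *
im,W=cloud('wrist'); save('w6.png',im); yellow(im,W)
im,W=cloud('top'); W0=np.load('top0.npy')
for nm,(x,y,r) in dict(bluecap=(330,213,7),redb=(298,173,5),redmark=(232,275,14),beaker=(427,204,9),amber=(349,155,6)).items():
    f=lambda W:(lambda p:np.nanmedian(p[p[:,2]>np.nanpercentile(p[:,2],97)-.02],0).round(3))(W[y-r:y+r,x-r:x+r].reshape(-1,3)); print(nm,f(W0),f(W))
E
```

```text
t: 17.1
tool_pos: [0.5041, 0.018, 0.2801]
tool_rot: [0.002, 3.141, 0.001]
contact_force: [0.3, 0.9, 0.3]
opening: 0.0
px [124. 181.] n 924 med [ 0.499 -0.215  0.106]
  ends [ 0.532 -0.217] [ 0.468 -0.213] zmax 0.109
px [132. 222.] n 56 med [ 0.554 -0.223  0.097]
  ends [ 0.558 -0.229] [ 0.551 -0.218] zmax 0.098
px [411. 231.] n 62 med [0.566 0.131 0.097]
  ends [0.565 0.126] [0.567 0.138] zmax 0.099
px [452. 240.] n 704 med [0.575 0.184 0.106]
  ends [0.568 0.153] [0.581 0.215] zmax 0.109
px [ 47. 296.] n 64 med [ 0.654 -0.355  0.119]
  ends [ 0.66  -0.356] [ 0.647 -0.353] zmax 0.12
px [  6. 305.] n 57 med [ 0.672 -0.427  0.119]
  ends [ 0.678 -0.431] [ 0.666 -0.423] zmax 0.12
bluecap [ 0.491 -0.015  0.093] [0.235 0.093 0.607]
redb [0.723 0.022 0.074] [0.723 0.022 0.073]
redmark [0.442 0.407 0.   ] [ 0.443  0.408 -0.   ]
beaker [ 0.411 -0.412  0.05 ] [ 0.409 -0.41   0.05 ]
amber [ 0.718 -0.207  0.096] [ 0.396 -0.018  0.596]
```

View pics/w6.png

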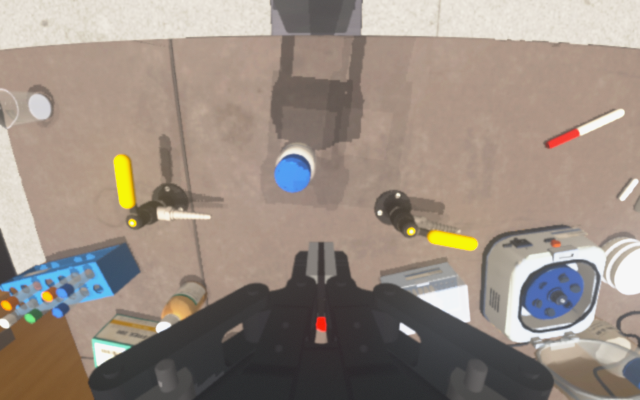

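The picture shows the left lever (452,240) in line above its nozzle. The right lever (124,181) is square to its nozzle, and the bottle, beaker, pen and amber bottle are all standing in place. Handing in.

```bash
python3 -c "
from h import *
print(ctrl.finish_job())"
```

```text
the job is handed in; nothing more can be done
None
```

The changeover is done and handed in at about 17 s of robot time, though the job gives no verdict back. With the closed fingertips I pushed the right (running) lever round to its shut stop. After that I pushed the left (spare) lever round to its open stop.

- **Force:** At the end of each push I felt the stop at about 8 to 10 N on the wrist reading, well under the 35 N limit.
- **Levers:** The last wrist picture puts the running lever at about 174–175°, square to its nozzle. The spare lever is at about 78–79°, in line above its nozzle, roughly 90° from where it started.
- **Bystanders:** In the top camera, the red bottle, marker and beaker are within about 3 mm of where they started. The arm hid the blue and amber bottles there, so that check failed for those two. The last wrist picture shows both upright and apparently where they were, but I did not measure them.
- **Robot:** It was clear of everything at hand-in.

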